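# Sort the breakfast things into their holders

### The arm

A 6-joint arm with a two-finger parallel gripper is mounted at the origin on the work surface; the furniture and walls round the work are solid. World frame = base frame: x ahead of the robot, y to its left, z up, the work surface at z = 0. Lengths are in m, angles in rad, forces in N, time in s.
With the tool pointing down it reaches from about 0.25 to 0.8 m from the base axis. Payload 8.5 kg.
Tool frame: the origin (TCP) lies at the very end of the fingers, on their centre line; the grasp point (between the pads) lies 19 mm behind it; z points along the fingers, y is the line along which they close (so a half turn about z gives the same grasp; the last joint's range is limited). The gripper opens to 85 mm and grips with 20 to 120 N. Pads are 22 mm wide; open, the fingers measure 114 mm over their backs; the gripper's body (76 mm by 85 mm) begins 54 mm behind the grasp point. The pads swing forward as they close: fully open they stand 13 mm farther back than shut.
Start: joints at [-1.186, 0.238, -0.013, 1.319, 0, 1.571], TCP at [0.197, -0.487, 0.231] pointing down, gripper open.
Joint ranges: [-2.66, 2.66], [-1.03, 1.9], [-1.14, 1.46], [-1.82, 2.27], [-1.45, 1.34], [-3.14, 3.14]. Speed limits (rad/s): [2.22, 2.22, 2.79, 3.14, 3.14, 3.14].

### API

Orientations are given as a unit quaternion [x, y, z, w].
In Python, from bench import manip gives the robot as it stands. Calls block until the motion is done:
- manip.move_ptp(position, orientation): joint-space move of the TCP to a pose.
- manip.move_linear(position, feed=0.15, attitude=None, stop_force=None): straight line of the TCP; attitude=None keeps the orientation; feed is the mean speed in m/s. With stop_force (N) it stops when the force on the tool has changed by that much, and returns True; else False.
- manip.goto_joints(angles): joint-space move.
- manip.move_gripper(opening): finger opening in m; the grip force is fixed at half the most; returns when the fingers have stopped.
- manip.wait(seconds).
- manip.ik(position, orientation): joint angles nearest the present ones, or None.
- manip.observe(): the state.
- manip.read_camera(name): name is "side" or "top"; returns (picture, depth): 420x560x3 uint8, red, green, blue; 420x560 float32, m along the optical axis (not along the pixel's ray), 0 where there is no reading.
- manip.camera_model(name): a dict with "vfov" (degrees; the focal length in pixels is half the picture's height over the tangent of half this angle, whatever the lens; pixels are square), "cx", "cy" (the principal point, pixels), "rvec" (rotation vector, rad) and "tvec" (3), from world to camera coordinates, as OpenCV has them. Camera axes: x right, y down, z forward; pixel columns grow to the right and rows downward; lengths in m; the calibration is good to about 2 mm. A picture is of the moment at which its call begins. camera_model takes no time and is no camera call.
A pose or a line that the arm cannot do raises manip.PlanningError and nothing moves.
- manip.job_done(): hands the job in; it is judged then, once.
The state is a dict: "time": time; "qpos": joint angles; "joint_velocities": joint speeds; "effort": joint torques, N m; "eef_pos": TCP position; "ee_rot": TCP orientation; "force": force on the tool from outside, world axes, zero at the start; "torque": the same for the moment, N m; "finger_gap": finger opening in m; "grasp_force": force on a finger pad.
Only numpy, scipy, OpenCV 4.12 (cv2) and the standard library are available. Lean on these libraries where they do the work, as an engineer would, in place of code of your own. Each camera call takes 0.05 s, during which the arm holds its last target. There are 200 camera calls.

### The job

Sort the five loose breakfast things into their holders, all standing upright: one coffee pod in each of the two square bays of the low wooden tray, the spice jar and the salt shaker in the two round metal cups (one each, either way round), and the small box of tea bags in the single deep wooden box. Set each one down gently on the holder's floor rather than dropping it, let go of everything, and leave the kitchen timer standing where it is.

Things in the scene. Friction and masses are not known exactly. Their poses are not given: they have to be found in the camera images.
- pod_a: coffee pod: white tapered cup with a flat brown lid, standing upright, 44 mm high, rim 50 mm in diameter at the top (the rim is the widest part, in the top 4 mm, so it is held at the rim, 40 to 43 mm up), narrower at the foot. Origin: centre of the underside, z up. About 30 g. The two pods are interchangeable
- pod_b: coffee pod: white tapered cup with a flat green lid, same shape and size as the other pod (44 mm high, rim 50 mm). Origin: centre of the underside, z up
- spice_jar: round glass spice jar, amber contents, black cap, paper label, standing upright: body 44 mm in diameter up to 88 mm, cap 38 mm in diameter up to 107 mm. Origin: centre of the underside, z up. About 0.11 kg
- shaker: round clear salt shaker with a grey domed top, standing upright: body 44 mm in diameter up to 70 mm, dome 34 mm in diameter up to 90 mm. Origin: centre of the underside, z up. About 0.1 kg
- tea_box: small buff card box of tea bags standing upright, 46 mm along its x, 62 mm along its y, 82 mm high. Origin: centre of the underside, z up. About 0.06 kg
- pod_tray: low wooden tray for the pods, fixed to the worktop: 82 mm (its x) by 160 mm (its y) outside, 22 mm high, walls, divider and floor 4 mm thick; a cross wall in the middle makes two bays, each about 74 mm square, centred 39 mm either side of the middle along its y. Origin: centre of the underside, z up; the bay floors are 4 mm above the origin
- cup_rack: wooden plank with two round metal cups, fixed to the worktop: plank 86 mm (its x) by 168 mm (its y), 8 mm thick; cups of 76 mm outer and 68 mm inner diameter centred 41 mm either side of the middle along its y. Origin: centre of the underside, z up; the cup floors are 11 mm and the cup rims 38 mm above the origin
- tea_caddy: single open wooden box for the tea, fixed to the worktop: 78 mm (its x) by 94 mm (its y) outside, 40 mm high, walls and floor 4 mm thick, so 70 by 86 mm inside, with a small brass stud on its -x side. The tea box stands in it with its 62 mm side along the caddy's y. Origin: centre of the underside, z up; the floor is 4 mm above the origin
- timer: bystander: round white wind-up kitchen timer with a red grip on its dial, 68 mm in diameter, 54 mm high, loose, standing among the things; not to be moved. Origin: centre of the underside
There are look-alikes about, which are no part of the job. What is shaped like the pod_b but black is not meant. Leave any pink look-alike of the shaker alone.

How it is judged:
By the outcome, as a careful person would: the job done as asked, in the order asked, and still so for the second after the job is handed in, with the robot touching nothing.
It also fails if it takes over 128 s, if anything falls off the work surface, if the arm or the gripper's body presses on something with over 40 N, if the wrist force passes 120 N, or if a joint passes its speed limit or range.

## Working session

There is one attempt and no reset: what is moved stays moved. The work goes in short steps, each a Python script; the robot and the scene stay as the last script left them, time stands still between calls to the robot, and variables do not carry over. Pictures are saved under pics/ and viewed, at most 14 in all, crops included, and the job is handed in when it is done.

```bash
ls; mkdir -p pics; python3 - <<'E'
from bench import manip
import cv2,numpy as np
for n in("top","side"):
    p,d=manip.read_camera(n); cv2.imwrite(f"pics/{n}0.png",p[:,:,::-1]); np.savez(f"{n}0.npz",p=p,d=d)
    print(n,manip.camera_model(n),(d==0).mean())
o=manip.observe();print(o)
E
```

```text
pics
top {'vfov': 56.15990949193822, 'cx': 278.31665432243557, 'cy': 211.06243347742392, 'rvec': array([ 2.11603853, -2.12356575,  0.17691908]), 'tvec': array([-0.04562338,  0.40524076,  1.1032455 ])} 0.00407312925170068
side {'vfov': 52.86798598043902, 'cx': 275.0281845308772, 'cy': 210.9877144277887, 'rvec': array([ 0.44527602, -2.67019456,  1.2628351 ]), 'tvec': array([0.33331931, 0.13601113, 1.11329   ])} 0.0040178571428571425
{'time': 0.1, 'qpos': array([-1.18599017e+00,  2.38720835e-01, -1.41652378e-02,  1.31918085e+00,
       -5.79372857e-06,  1.57081499e+00]), 'joint_velocities': array([ 5.04753275e-05, -1.24035333e-03,  7.23102878e-04,  1.16717468e-04,
        8.94439939e-05, -4.51532580e-04]), 'effort': array([ 1.10390745e-03, -5.39719498e+01,  3.46998668e+01,  1.34432464e-02,
        1.13691524e-05, -1.10694268e-05]), 'eef_pos': array([ 0.19693625, -0.48627144,  0.23074371]), 'ee_rot': array([ 9.81549143e-01,  1.91208986e-01, -1.24329285e-04, -6.23017712e-04]), 'force': array([-0.67306413,  0.32890348,  0.04523827]), 'torque': array([-0.07278274, -0.01078395,  0.03556741]), 'grasp_force': 0.0, 'finger_gap': 0.08552981217859039}
```

View pics/top0.png

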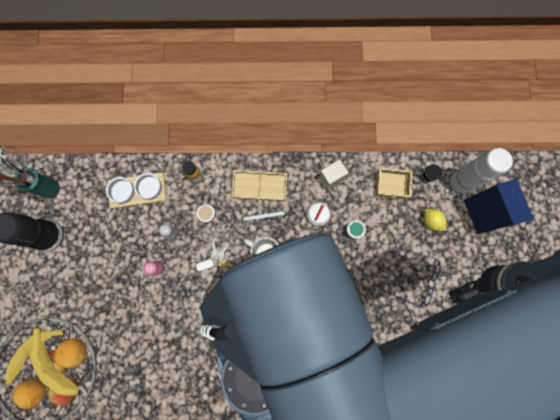

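View pics/side0.png

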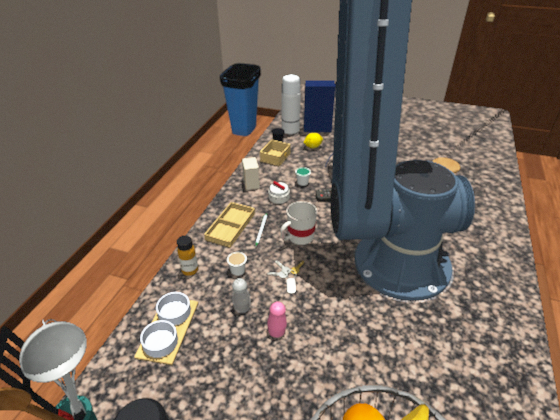

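Top view: pods brown (205,213) and green (357,229); jar (190,170); grey shaker (166,230); tea box (334,172); timer (319,213); tray (260,185), rack (136,189), caddy (395,183).
Look-alikes are the black pod (433,173) and the pink shaker (153,268), neither of which is wanted. I'll confirm in one enlarged crop.

```bash
cat > h.py <<'E'
import numpy as np,cv2
from bench import manip
def cam(n):
    m=manip.camera_model(n); f=210/np.tan(np.radians(m["vfov"]/2))
    return f,m["cx"],m["cy"],cv2.Rodrigues(m["rvec"])[0],m["tvec"]
def cloud(n,d):
    f,cx,cy,R,t=cam(n); v,u=np.mgrid[:420,:560]
    P=np.stack([(u-cx)/f*d,(v-cy)/f*d,d],-1)-t
    return P@R      # R^T applied
def ray(n,u,v,z):
    f,cx,cy,R,t=cam(n); c=-R.T@t; r=R.T@np.array([(u-cx)/f,(v-cy)/f,1])
    return (c+r*(z-c[2])/r[2])
E
python3 - <<'E'
from h import *
a=np.load("top0.npz");p=a["p"];X=cloud("top",a["d"])
im=cv2.resize(p[140:290,90:460],None,fx=2.1,fy=2.1,interpolation=cv2.INTER_CUBIC)
cv2.imwrite("pics/crop1.png",im[:,:,::-1])
print("cam",-cam("top")[3].T@cam("top")[4])
for n,u,v in [("brown",205,213),("green",357,229),("jar",190,170),("shk",166,230),("tea",334,172),("tim",319,213),("tray",248,185),("cupL",120,190),("cupR",148,187),("caddy",395,183),("black",433,173),("pink",153,268),("bench",300,190),("edge",300,156)]:
    print(n,X[v,u].round(3))
np.set_printoptions(linewidth=200)
# height map components
h=X[...,2]
m=((h>.012)&(h<.13)&(a["d"]>0)).astype(np.uint8); m[:150]=0;m[290:]=0
k,l,s,c=cv2.connectedComponentsWithStats(m)
for i in range(1,k):
    if s[i,4]>40: 
        q=X[l==i]; print(i,s[i],c[i].round(0),q.min(0).round(3),q.max(0).round(3))
E
```

```text
cam [ 0.19962704 -0.06344343  1.15740061]
brown [0.398 0.163 0.048]
green [ 0.351 -0.271  0.045]
jar [0.509 0.197 0.107]
shk [0.344 0.262 0.087]
tea [ 0.508 -0.205  0.083]
tim [ 0.395 -0.163  0.058]
tray [0.491 0.045 0.006]
cupL [0.476 0.429 0.012]
cupR [0.485 0.346 0.011]
caddy [ 0.496 -0.398  0.002]
black [ 0.515 -0.499  0.04 ]
pink [0.241 0.292 0.085]
bench [ 0.475 -0.112  0.004]
edge [ 0.584 -0.114 -0.004]
1 [182 161  21  23 316] [192. 172.] [0.495 0.18  0.014] [0.535 0.221 0.112]
2 [320 160  28  30 492] [333. 175.] [ 0.473 -0.244  0.012] [ 0.544 -0.169  0.087]
3 [452 160  35  33 537] [465. 180.] [ 0.462 -0.61   0.012] [ 0.529 -0.561  0.13 ]
4 [423 164  20  18 260] [433. 173.] [ 0.493 -0.526  0.013] [ 0.542 -0.474  0.048]
6 [ 14 168  45  30 760] [ 38. 184.] [0.449 0.611 0.013] [0.515 0.681 0.13 ]
7 [376 168  36  31 405] [394. 183.] [ 0.445 -0.436  0.012] [ 0.532 -0.335  0.044]
8 [232 171  55  30 317] [258. 185.] [ 0.44  -0.07   0.012] [0.531 0.091 0.027]
11 [107 174  55  31 806] [134. 189.] [0.433 0.301 0.012] [0.522 0.461 0.044]
19 [465 190  36  44 887] [482. 213.] [ 0.338 -0.63   0.012] [ 0.444 -0.595  0.13 ]
25 [307 203  23  24 427] [318. 215.] [ 0.364 -0.195  0.012] [ 0.431 -0.13   0.058]
27 [197 205  18  17 241] [205. 213.] [0.376 0.138 0.015] [0.423 0.188 0.049]
28 [424 209  23  23 403] [435. 220.] [ 0.346 -0.528  0.017] [ 0.41  -0.468  0.06 ]
29 [ 17 216  46  37 895] [ 44. 235.] [0.291 0.59  0.012] [0.385 0.657 0.13 ]
32 [348 221  18  17 244] [356. 229.] [ 0.328 -0.293  0.038] [ 0.374 -0.245  0.049]
33 [159 225  19  16 236] [168. 232.] [0.322 0.246 0.013] [0.363 0.285 0.093]
34 [244 238  34  19 241] [259. 244.] [ 0.272 -0.044  0.012] [0.321 0.048 0.099]
38 [339 251  19  39  67] [348. 270.] [ 0.183 -0.27   0.013] [ 0.291 -0.222  0.022]
41 [417 253  24  37  81] [434. 270.] [ 0.183 -0.504  0.015] [ 0.283 -0.44   0.043]
43 [144 261  21  16 241] [154. 268.] [0.22  0.283 0.014] [0.263 0.318 0.095]
```

View pics/crop1.png

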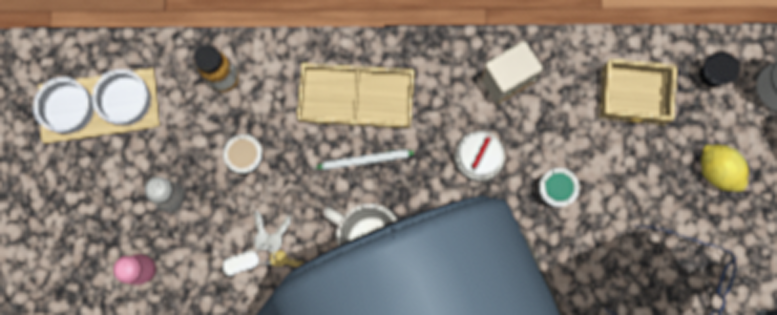

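The crop confirms it: brown lid (242,153), green lid (560,187), amber jar (212,65), grey shaker (160,190), tea box (512,68). The black pod (720,68) and pink shaker (133,268) stay. Next I'll measure precisely.

```bash
python3 - <<'E'
from h import *
a={n:np.load(n+"0.npz") for n in("top","side")}
X={n:cloud(n,a[n]["d"]) for n in a}
def pts(n,c,r,lo,hi):
    P=X[n].reshape(-1,3); return P[(np.hypot(*(P[:,:2]-c).T)<r)&(P[:,2]>lo)&(P[:,2]<hi)]
def px(n,c,r,lo,hi,z):   # mask -> enclosing contour -> ray onto plane z
    P=X[n]; m=((np.hypot(P[...,0]-c[0],P[...,1]-c[1])<r)&(P[...,2]>lo)&(P[...,2]<hi)).astype(np.uint8)
    k=max(cv2.findContours(m,0,2)[0],key=cv2.contourArea); (u,v),rad=cv2.minEnclosingCircle(k)
    mo=cv2.moments(m,True); return ray(n,u,v,z)[:2].round(4),ray(n,mo['m10']/mo['m00'],mo['m01']/mo['m00'],z)[:2].round(4),round(rad,1),int(m.sum())
for k,c,lo,hi,z in[("brown",(.4,.163),.036,.06,.044),("green",(.351,-.271),.036,.06,.044),("jar",(.509,.2),.099,.12,.107),("shk",(.342,.265),.078,.1,.086),("tim",(.397,-.163),.04,.07,.05)]:
    print(k)
    for n in a:
        q=pts(n,c,.05,lo,hi); print("  ",n,px(n,c,.05,lo,hi,z),"cloud bbox mid",((q.min(0)+q.max(0))/2).round(4),q.max(0).round(3))
def rect(k,c,r,lo,hi):
    for n in a:
        q=pts(n,c,r,lo,hi); q=q[np.hypot(*(q[:,:2]-np.median(q[:,:2],0)).T)<r]
        R=cv2.minAreaRect((q[:,:2]*1000).astype(np.float32)); print(k,n,np.round(R[0],1),np.round(R[1],1),round(R[2],1),len(q))
rect("tea",(.505,-.205),.06,.074,.095)
rect("teaall",(.505,-.205),.06,.03,.095)
rect("tray",(.487,.01),.1,.014,.03)
rect("caddy",(.49,-.39),.075,.028,.05)
rect("plank",(.48,.385),.11,.005,.015)
for c in((.474,.429),(.484,.346)):
    for n in a:
        q=pts(n,c,.043,.031,.05); A=np.c_[2*q[:,:2],np.ones(len(q))]; s=np.linalg.lstsq(A,(q[:,:2]**2).sum(1),rcond=None)[0]
        print("cup",n,s[:2].round(4),np.sqrt(s[2]+s[0]**2+s[1]**2).round(4),len(q))
E
```

```text
brown
   top (array([0.3982, 0.1633]), array([0.3987, 0.1636]), 8.7, 237) cloud bbox mid [0.3995 0.1629 0.0434] [0.423 0.188 0.049]
   side (array([0.4   , 0.1603]), array([0.398 , 0.1634]), 9.7, 236) cloud bbox mid [0.398  0.1629 0.0427] [0.423 0.188 0.048]
green
   top (array([ 0.3507, -0.2687]), array([ 0.3506, -0.2684]), 8.8, 244) cloud bbox mid [ 0.3512 -0.2693  0.0432] [ 0.374 -0.245  0.049]
   side (array([ 0.3504, -0.2697]), array([ 0.3494, -0.2669]), 7.3, 125) cloud bbox mid [ 0.3502 -0.2701  0.0433] [ 0.374 -0.245  0.05 ]
jar
   top (array([0.5157, 0.2011]), array([0.5161, 0.201 ]), 6.8, 146) cloud bbox mid [0.5172 0.2022 0.1054] [0.535 0.221 0.112]
   side (array([0.5144, 0.2047]), array([0.5151, 0.2037]), 7.8, 160) cloud bbox mid [0.5164 0.2025 0.1059] [0.535 0.222 0.112]
shk
   top (array([0.3431, 0.2645]), array([0.3442, 0.2647]), 6.2, 112) cloud bbox mid [0.3437 0.2667 0.0855] [0.359 0.284 0.093]
   side (array([0.3409, 0.2715]), array([0.3415, 0.2711]), 7.2, 146) cloud bbox mid [0.3431 0.2694 0.0854] [0.359 0.284 0.093]
tim
   top (array([ 0.3952, -0.1624]), array([ 0.3959, -0.1619]), 10.1, 266) cloud bbox mid [ 0.3967 -0.1627  0.049 ] [ 0.424 -0.135  0.058]
   side (array([ 0.3925, -0.1513]), array([ 0.3937, -0.1542]), 9.1, 171) cloud bbox mid [ 0.3962 -0.1644  0.0488] [ 0.425 -0.134  0.058]
tea top [ 509.3 -206.5] [45.8 62.4] 30.2 354
tea side [ 508.3 -206.7] [44.7 69.5] 31.6 183
teaall top [ 509.  -206.5] [45.8 63.2] 30.9 454
teaall side [ 508.1 -206.3] [45.1 69.7] 30.8 365
tray top [486.5  10.4] [160.3  83.1] 86.1 297
tray side [486.1  10.3] [165.4  84.4] 86.0 438
caddy top [ 486.7 -386.7] [95.1 81.6] 83.7 257
caddy side [ 486.2 -386.3] [101.9  82.2] 84.1 233
plank top [481.3 383.8] [182.7 189.4] 28.4 1041
plank side [465.9 394.8] [202.3 171.9] 48.8 1502
cup top [0.4707 0.4212] 0.0353 118
cup side [0.47   0.4215] 0.0356 271
cup top [0.4814 0.342 ] 0.0364 151
cup side [0.4816 0.3424] 0.0363 290
```

```bash
cat >> h.py <<'E'
from scipy.spatial.transform import Rotation as Ro
T=np.radians
# name: pick xy, closing angle (deg), height of grasp, place xy, closing angle, floor z
tp=lambda c,ang,s:(c[0]+s*np.cos(T(ang)),c[1]+s*np.sin(T(ang)))
J={"pod_a":((.3988,.1632),-4,.0415,tp((.4863,.0103),86,.039),-4,.004),
   "pod_b":((.3508,-.2690),-4,.0415,tp((.4863,.0103),86,-.039),-4,.004),
   "jar":((.5165,.2022),8,.064,tp((.476,.3818),98,-.041),8,.011),
   "shaker":((.3434,.2667),8,.053,tp((.476,.3818),98,.041),8,.011),
   "tea":((.509,-.2065),30.7,.063,tp((.4865,-.3865),84,0),-6.2,.004)}
def quat(phi):
    cs=[(Ro.from_euler("z",phi+s,degrees=True)*Ro.from_euler("x",180,degrees=True)).as_quat() for s in(90,-90)]
    return cs
def best(pos,phi):
    qs=[(q,manip.ik(pos,q)) for q in quat(phi)]
    qs=[(abs(j[5]-1.0),tuple(q)) for q,j in qs if j is not None]
    return np.array(min(qs)[1])
def pick(n,hi=.22):
    (x,y),phi,h,*_=J[n]; z=h-.019
    q=best([x,y,hi],phi); manip.move_gripper(.085)
    manip.move_ptp([x,y,hi],q)
    hit=manip.move_linear([x,y,max(z+.03,.05)],feed=.2)
    hit=manip.move_linear([x,y,z],feed=.06,stop_force=8)
    manip.move_gripper(0.0)
    o=manip.observe(); print(n,"hit",hit,"gap",o["finger_gap"].round(4),"gf",round(o["grasp_force"],1),"tcp",o["eef_pos"].round(4))
    manip.move_linear([x,y,hi],feed=.15)
    o=manip.observe(); print(" lifted gap",o["finger_gap"].round(4),"gf",round(o["grasp_force"],1),"t",round(o["time"],1))
def place(n,hi=.22,opening=.075):
    _,_,h,(x,y),phi,f=J[n]; z=h-.019+f
    q=best([x,y,hi],phi)
    manip.move_ptp([x,y,hi],q)
    manip.move_linear([x,y,z+.012],feed=.15)
    manip.wait(.2)
    hit=manip.move_linear([x,y,z-.003],feed=.02,stop_force=3)
    o=manip.observe(); print(" place hit",hit,"tcp",o["eef_pos"].round(4),"nominal z",round(z,4),"F",o["force"].round(1))
    manip.move_gripper(opening)
    manip.move_linear([x,y,hi],feed=.2)
    print(" t",round(manip.observe()["time"],1))
E
python3 - <<'E'
from h import *
for n,v in J.items():
    for xy,phi in((v[0],v[1]),(v[3],v[4])):
        for z in(.22,.04):
            p=[*xy,z]; print(n,z,np.round(xy,3),[None if (j:=manip.ik(p,q)) is None else j.round(2) for q in quat(phi)], best(p,phi).round(2))
pick("pod_a")
p,d=manip.read_camera("side"); cv2.imwrite("pics/s1.png",cv2.resize(p[60:340,100:420],None,fx=2,fy=2)[:,:,::-1])
E
```

```text
pod_a 0.22 [0.399 0.163] [array([ 0.39,  0.08, -0.24,  1.25,  0.  ,  2.03]), array([ 0.39,  0.08, -0.24,  1.25,  0.  , -1.11])] [0.73 0.68 0.   0.  ]
pod_a 0.04 [0.399 0.163] [array([ 0.39,  0.24, -0.56,  0.78,  0.  ,  2.03]), array([ 0.39,  0.24, -0.56,  0.78,  0.  , -1.11])] [0.73 0.68 0.   0.  ]
pod_a 0.22 [0.489 0.049] [array([ 0.1 ,  0.19, -0.11,  1.27,  0.  ,  1.74]), array([ 0.1 ,  0.19, -0.11,  1.27,  0.  , -1.4 ])] [0.73 0.68 0.   0.  ]
pod_a 0.04 [0.489 0.049] [array([ 0.1 ,  0.33, -0.42,  0.82,  0.  ,  1.74]), array([ 0.1 ,  0.33, -0.42,  0.82,  0.  , -1.4 ])] [0.73 0.68 0.   0.  ]
pod_b 0.22 [ 0.351 -0.269] [array([-0.65,  0.1 , -0.21,  1.26,  0.  ,  0.99]), array([-0.65,  0.1 , -0.21,  1.26,  0.  , -2.16])] [0.73 0.68 0.   0.  ]
pod_b 0.04 [ 0.351 -0.269] [array([-0.65,  0.26, -0.53,  0.78,  0.  ,  0.99]), array([-0.65,  0.26, -0.53,  0.78,  0.  , -2.16])] [0.73 0.68 0.   0.  ]
pod_b 0.22 [ 0.484 -0.029] [array([-0.06,  0.17, -0.13,  1.27,  0.  ,  1.58]), array([-0.06,  0.17, -0.13,  1.27,  0.  , -1.56])] [0.73 0.68 0.   0.  ]
pod_b 0.04 [ 0.484 -0.029] [array([-0.06,  0
[... 1546 characters left out ...]
,  0.  , -2.49])] [0.49 0.87 0.   0.  ]
tea 0.22 [ 0.486 -0.386] [array([-0.67,  0.41,  0.21,  1.37,  0.  ,  1.01]), array([-0.67,  0.41,  0.21,  1.37,  0.  , -2.13])] [0.74 0.67 0.   0.  ]
tea 0.04 [ 0.486 -0.386] [array([-0.67,  0.52, -0.1 ,  0.96,  0.  ,  1.01]), array([-0.67,  0.52, -0.1 ,  0.96,  0.  , -2.13])] [0.74 0.67 0.   0.  ]Traceback (most recent call last):
  File "<stdin>", line 6, in <module>
  File "h.py", line 36, in pick
    o=manip.observe(); print(n,"hit",hit,"gap",o["finger_gap"].round(4),"gf",round(o["grasp_force"],1),"tcp",o["eef_pos"].round(4))
                                               ^^^^^^^^^^^^^^^^^^^^^
AttributeError: 'float' object has no attribute 'round'
```

```bash
sed -i 's/o\["finger_gap"\].round(4)/round(float(o["finger_gap"]),4)/g' h.py; python3 - <<'E'
from h import *
o=manip.observe();print(o["time"],o["finger_gap"],o["grasp_force"],o["eef_pos"],o["force"])
x,y=J["pod_a"][0]
manip.move_linear([x,y,.22],feed=.15)
o=manip.observe();print(o["time"],o["finger_gap"],o["grasp_force"])
p,d=manip.read_camera("side"); cv2.imwrite("pics/s1.png",cv2.resize(p[60:340,100:420],None,fx=2,fy=2)[:,:,::-1])
E
```

```text
4.825 0.046604729786967995 59.617789196781814 [0.39907565 0.16334617 0.02329845] [-1.44431516 -0.96605075 10.7094778 ]
6.2917 0.04651913575804364 61.38069335371256
```

View pics/s1.png

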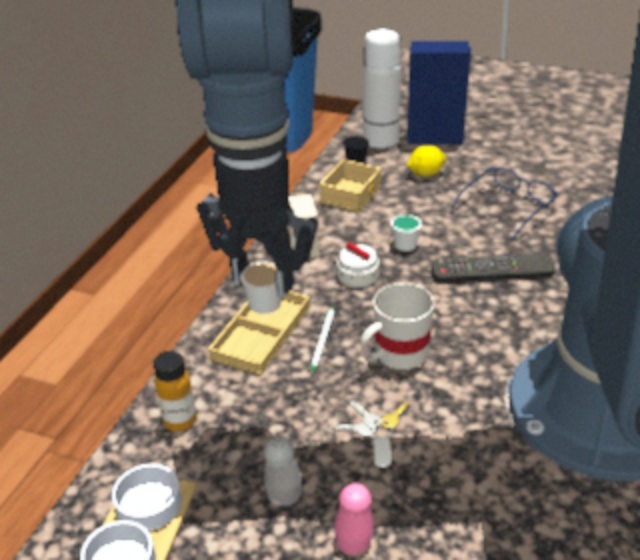

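The side view shows the brown pod held upright in the fingers at (262,288). Placing it.

```bash
python3 - <<'E'
from h import *
place("pod_a")
manip.move_linear([.45,.15,.3],feed=.3)
p,d=manip.read_camera("side"); cv2.imwrite("pics/s2.png",cv2.resize(p[150:300,150:350],None,fx=3,fy=3)[:,:,::-1])
X=cloud("side",d).reshape(-1,3); c=J["pod_a"][3]
q=X[(np.hypot(*(X[:,:2]-c).T)<.034)&(X[:,2]>.03)&(X[:,2]<.1)]; print(c,((q.min(0)+q.max(0))/2).round(4),q.max(0),len(q))
E
```

```text
place hit True tcp [0.489  0.0491 0.0274] nominal z 0.0265 F [0.3 0.3 5.8]
 t 10.6
(np.float64(0.4890205024760209), np.float64(0.04920499796013314)) [0.4874 0.0481 0.0418] [0.51160828 0.07160713 0.05322037] 225
```

View pics/s2.png

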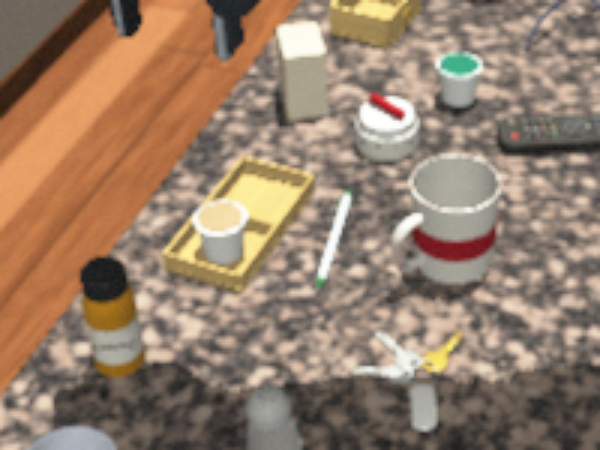

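Brown pod stands upright in its bay at (222,230). Next the green pod.

```bash
python3 - <<'E'
from h import *
pick("pod_b"); place("pod_b")
pick("jar",.26)
p,d=manip.read_camera("side"); cv2.imwrite("pics/s3.png",cv2.resize(p[60:340,100:420],None,fx=2,fy=2)[:,:,::-1])
E
```

```text
pod_b hit False gap 0.0466 gf 59.8 tcp [ 0.3509 -0.2693  0.0233]
 lifted gap 0.0468 gf 61.4 t 16.7
 place hit True tcp [ 0.4835 -0.0286  0.0274] nominal z 0.0265 F [ 0.7 -0.3  5.5]
 t 21.4
jar hit False gap 0.0408 gf 60.2 tcp [0.5169 0.2023 0.0455]
 lifted gap 0.0409 gf 60.4 t 26.4
```

View pics/s3.png

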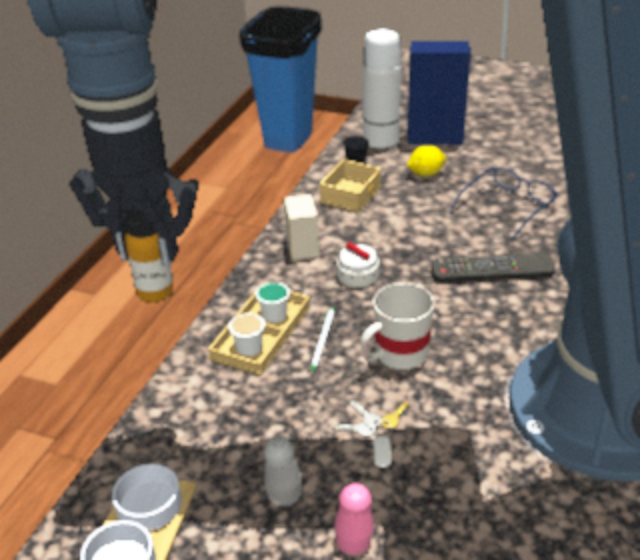

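Both pods stand upright in the bays at (248,333) and (273,300), and the jar hangs upright at (150,265). Placing the jar, then the shaker.

```bash
python3 - <<'E'
from h import *
place("jar",.26,.07)
pick("shaker",.26)
p,d=manip.read_camera("side"); cv2.imwrite("pics/s4.png",cv2.resize(p[140:420,80:400],None,fx=2,fy=2)[:,:,::-1])
E
```

```text
place hit True tcp [0.4816 0.3412 0.0565] nominal z 0.056 F [0.1 0.9 5.6]
 t 30.8
shaker hit False gap 0.037 gf 58.8 tcp [0.3438 0.2669 0.0347]
 lifted gap 0.0369 gf 59.2 t 35.8
```

View pics/s4.png

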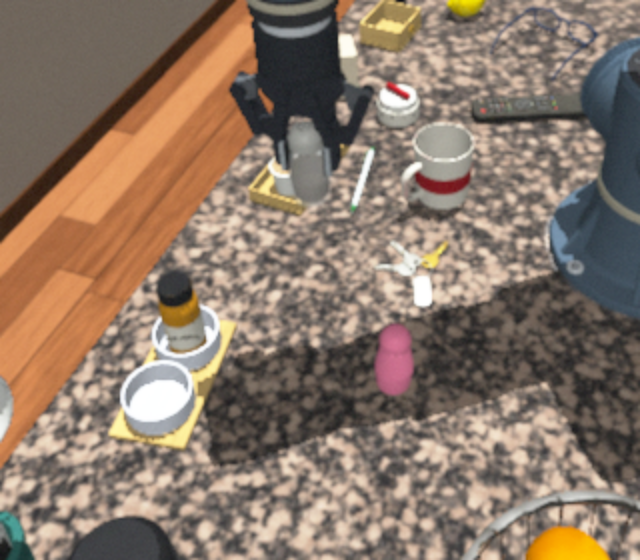

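Jar stands upright in the near cup (183,330); shaker hangs upright at (308,165). Placing it, then the tea box.

```bash
python3 - <<'E'
from h import *
place("shaker",.26,.07)
pick("tea",.26)
p,d=manip.read_camera("side"); cv2.imwrite("pics/s5.png",p[:,:,::-1])
E
```

```text
place hit True tcp [0.4702 0.4224 0.0458] nominal z 0.045 F [-0.6  1.   4.5]
 t 40.5
tea hit False gap 0.0444 gf 61.3 tcp [ 0.5093 -0.2066  0.0444]
 lifted gap 0.0445 gf 61.0 t 46.9
```

View pics/s5.png

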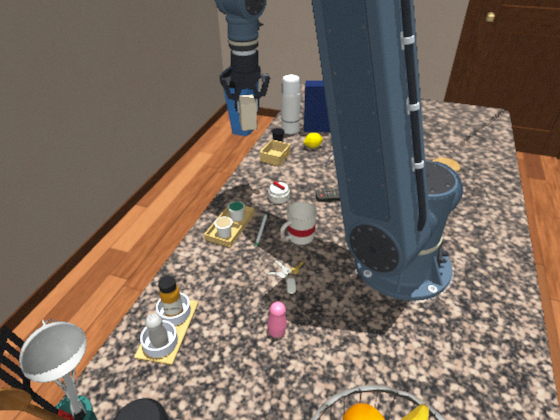

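Jar (170,295) and shaker (155,330) are upright in their cups, and the tea box is held at (247,112). Placing it in the caddy.

```bash
python3 - <<'E'
from h import *
place("tea",.26,.07)
manip.goto_joints([-1.186,0.238,-0.013,1.319,0,1.571]); manip.wait(.5)
o=manip.observe(); print(o["time"],o["finger_gap"],o["force"])
ims=[]
for n in("top","side"):
    p,d=manip.read_camera(n); X=cloud(n,d).reshape(-1,3)
    def mid(c,r,lo,hi):
        q=X[(np.hypot(*(X[:,:2]-c).T)<r)&(X[:,2]>lo)&(X[:,2]<hi)]; return ((q.min(0)+q.max(0))/2).round(4),q[:,2].max().round(3)
    for k,h in(("pod_a",.04),("pod_b",.04),("jar",.11),("shaker",.09),("tea",.078)): print(n,k,np.round(J[k][3],4),mid(J[k][3],.045 if k=="tea" else .034,h,h+.025))
    print("timer",mid((.397,-.163),.05,.04,.07))
    ims.append(cv2.resize(p[140:290,90:460],None,fx=2.1,fy=2.1) if n=="top" else cv2.resize(p[120:360,120:350],None,fx=1.2,fy=1.2))
a,b=ims; c=np.zeros((600,800,3),np.uint8); c[:a.shape[0],:a.shape[1]]=a; b=b[:600-a.shape[0]]; c[a.shape[0]:a.shape[0]+b.shape[0],:b.shape[1]]=b
cv2.imwrite("pics/fin.png",c[:,:,::-1])
E
```

```text
place hit True tcp [ 0.4864 -0.3864  0.0484] nominal z 0.048 F [-0.9  1.5  6. ]
 t 51.5
53.2083 0.07004246281791282 [ 0.30747526  0.69319544 -0.33871238]
top pod_a [0.489  0.0492] (array([0.4884, 0.0497, 0.0481]), np.float64(0.055))
top pod_b [ 0.4836 -0.0286] (array([ 0.4836, -0.0289,  0.0474]), np.float64(0.054))
top jar [0.4817 0.3412] (array([0.4815, 0.3402, 0.1174]), np.float64(0.125))
top shaker [0.4703 0.4224] (array([0.4701, 0.4216, 0.0971]), np.float64(0.104))
top tea [ 0.4865 -0.3865] (array([ 0.4847, -0.3856,  0.085 ]), np.float64(0.091))
timer (array([ 0.3965, -0.1628,  0.0488]), np.float64(0.058))
side pod_a [0.489  0.0492] (array([0.4879, 0.0474, 0.0467]), np.float64(0.053))
side pod_b [ 0.4836 -0.0286] (array([ 0.483 , -0.0293,  0.0476]), np.float64(0.054))
side jar [0.4817 0.3412] (array([0.4821, 0.3399, 0.1166]), np.float64(0.123))
side shaker [0.4703 0.4224] (array([0.4684, 0.4224, 0.0969]), np.float64(0.104))
side tea [ 0.4865 -0.3865] (array([ 0.4843, -0.3884,  0.085 ]), np.float64(0.092))
timer (array([ 0.3956, -0.1627,  0.0483]), np.float64(0.057))
```

View pics/fin.png

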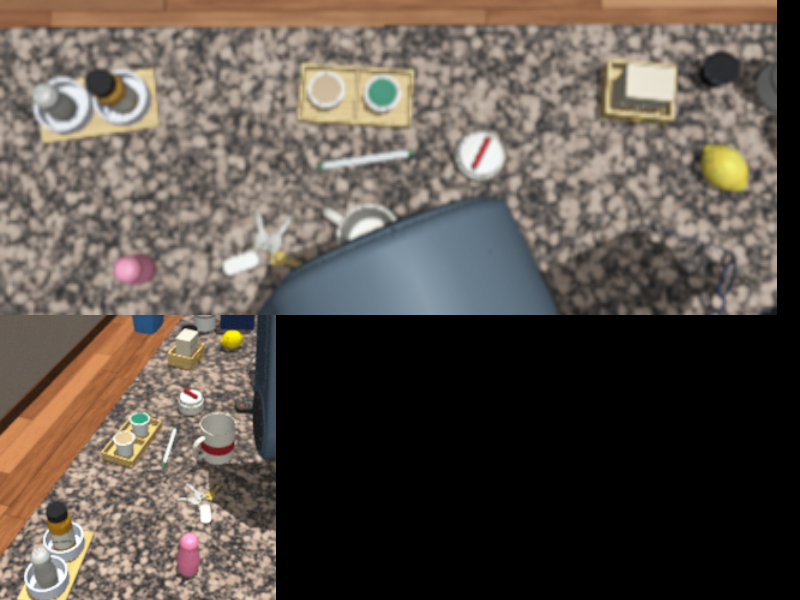

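All five are upright and centred: pods (325,90) and (382,93), jar (105,85), shaker (50,98), tea box (648,83). The timer (480,155) has not moved. Handing in.

```bash
python3 -c "
from bench import manip
print(manip.job_done())"
```

```text
the job is handed in; nothing more can be done
None
```

The job is handed in after about 53 s of robot time: both pods, the jar, the shaker and the tea box stand upright and released in their holders, and the timer and both look-alikes were left where they stood.

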